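# Pack the baby caddy on the hallway ledge

### The job

Pack the baby's things from the ledge into the wooden caddy, each in its own place: slip the nubby teething ring over the peg so that it lies flat on the board, lay the dumbbell rattle lengthwise down in the rectangular tray, set the steel sippy lid spout up and flat in the round dish, and lay the comb lengthwise and centred in the notches of the two comb blocks. The smooth thin jar ring and the plain jar lid without a spout do not belong: leave them lying where they are.

Things in the scene. Friction and masses are not known exactly. Their poses are not given: they have to be found in the camera images.
- teether: purple silicone teething ring lying flat, with a row of small nubs round its top: 62 mm outside, 34 mm hole, 14 mm high (nubs to 17 mm), 45 g, thick-walled. Origin: centre of its underside, z up
- rattle: white plastic rattle in the form of a dumbbell, lying down: 104 mm long; two six-sided ends, each 26 mm long and 36 mm across flats, joined by a round bar 16 mm thick with 52 mm free between the ends; 60 g. Origin: middle of the bar, on its axis (18 mm above what it lies on); x runs along the bar. Either way round is the same
- sippy_lid: round stainless steel sippy-cup lid, 62 mm in diameter, 14 mm high, with a flat-sided spout standing up from its middle: 26 mm (x) by 14 mm (y), from 14 to 36 mm above the underside; 50 g. Origin: centre of its underside, z up
- comb: yellow plastic comb lying flat, 112 mm (x) by 28 mm (y) by 7 mm thick, teeth towards -y, 30 g. Origin: centre of its underside, z up
- jar_ring: look-alike, not to be packed: smooth thin purple silicone sealing ring of a jar, 90 mm outside, 74 mm hole, 7 mm high, without nubs. Origin: centre of its underside
- jar_lid: look-alike, not to be packed: plain round steel jar lid without spout, 70 mm in diameter, 13 mm high. Origin: centre of its underside
- peg_rest: one of four fixed wooden inserts, side by side 90 mm apart along their y, in shuffled cells of a low plywood caddy. Each has a 4 mm thick base board 144 mm (x) by 86 mm (y) and its origin at the centre of its underside, 10 mm above the ledge, z up. This one: the bare board with one upright round peg in its middle, 14 mm in diameter, top 44 mm above the origin
- tray: insert of the same caddy (base and origin as for peg_rest): rectangular open tray, 140 mm (x) by 80 mm (y) outside, inside 130 by 70 mm, rim 22 mm and inner floor 5 mm above the origin. The caddy round the inserts is fixed, 164 mm (x) by 374 mm (y) outside, its rims 18 mm above the ledge along the long sides and 36 mm at the two ends
- dish: insert of the same caddy (base and origin as for peg_rest): round shallow dish, 86 mm outside, wall 3 mm, inside about 80 mm in diameter, rim 14 mm and inner floor 6 mm above the origin
- comb_rest: insert of the same caddy (base and origin as for peg_rest): two notched wooden blocks, at x = -38 and +38 mm, each 24 mm long (x), notches in line along x: notch 48 mm wide (y), its floor 10 mm and the tops of its side walls 22 mm above the origin; between the blocks 52 mm are free down to the base board
There are look-alikes about, which are no part of the job. Leave any blue or red look-alike of the sippy_lid alone.

How it is judged (in metres and radians):
At the end, for the whole second after the job is handed in: At rest: ring flat round peg (centre within 13 mm), sippy lid flat, spout up in dish (13 mm), rattle lying in tray (18 mm along, 20 across), comb in both notches (18 mm along, 13 across, 0.25 rad), each down on its insert's floor within 4 to 9 mm; jar ring and jar lid moved under 20 mm (horizontal distance between teether and peg_rest below 0.013 m and z of teether in the frame of peg_rest below 0.01 m and angle between each of teether, sippy_lid's own z axis and vertical below 0.2 rad and x of rattle in the frame of tray between -0.018 and 0.018 m and y of rattle in the frame of tray between -0.02 and 0.02 m and z of rattle in the frame of tray between 0.015 and 0.03 m and horizontal distance between sippy_lid and dish below 0.013 m and z of sippy_lid in the frame of dish below 0.011 m and x of comb in the frame of comb_rest between -0.018 and 0.018 m and y of comb in the frame of comb_rest between -0.013 and 0.013 m and z of comb in the frame of comb_rest between 0.007 and 0.019 m and angle between the x axis of comb and the x axis of comb_rest, either way round below 0.25 rad and linear speed of each of teether, rattle, sippy_lid, comb below 0.02 m/s and distance of each of jar_ring, jar_lid from where it was at the start of the episode below 0.02 m); the robot touches nothing.
It fails at once if the jar ring is moved from where it lies (20 mm or more) (distance of jar_ring from where it was at the start of the episode above 0.02 m).
It fails at once if the jar lid is moved from where it lies (20 mm or more) (distance of jar_lid from where it was at the start of the episode above 0.02 m).
It also fails if it takes over 106 s, if anything falls off the work surface, if the arm or the gripper's body presses on something with over 40 N, if the wrist force passes 120 N, or if a joint passes its speed limit or range.

### The arm

A 6-joint arm with a two-finger parallel gripper is mounted at the origin on the work surface. World frame = base frame: x ahead of the robot, y to its left, z up, the work surface at z = 0. Lengths are in mm, angles in rad, forces in N, time in s.
With the tool pointing down it reaches from about 350 to 775 mm from the base axis. Payload 7.3 kg.
Tool frame: the origin (TCP) lies at the very end of the fingers, on their centre line; the grasp point (between the pads) lies 19 mm behind it; z points along the fingers, y is the line along which they close (so a half turn about z gives the same grasp; the last joint's range is limited). The gripper opens to 92 mm and grips with 3 to 60 N. Pads are 19 mm wide; open, the fingers measure 130 mm over their backs; the gripper's body (75 mm by 190 mm) begins 47 mm behind the grasp point.
Start: joints at [1.011, 0.342, 1.524, -0, 1.275, -0.146], TCP at [211.086, 480.716, 226.741] pointing down, gripper open.
Joint ranges: [-2.53, 2.53], [-0.77, 2.02], [0.04, 2.7], [-1, 4.14], [0.28, 2.66], [-3.11, 3.11]. Speed limits (rad/s): [2.57, 2.57, 3.14, 3.14, 3.14, 3.14].

### API

Orientations are given as [roll, pitch, yaw] about the fixed x, y, z axes, in that order (R = Rz(yaw) Ry(pitch) Rx(roll)).
In Python, from plant import get_obs, vision, workorder gives the robot as it stands.
- The arm moves only by the shell command python3 -m pendant 'ROWS' [OPENING]. ROWS is a JSON object of lists of equal length, an entry for each row: "dp": the shift along the tool's x, y, z in m, a list of three; "rotation": the turn, a rotation vector about the tool's x, y, z in rad, a list of three. A call has 1 to 8 rows; each row is the pose to reach, as a shift and turn from the pose commanded when the call began, along the tool's axes at that moment; what a row does not reach only later rows make up. A row lasts 1/8 s, in which the tool goes at most 62.5 mm and 10.7 degrees, less where a joint would pass 70% of its speed; a pose out of reach is approached as far as the arm can. A call with a gripper value outside its range is refused whole. OPENING is the finger opening in m, from 0 to 0.0918, set as the call begins (- or left out, the last holds). The fingers move at their own pace and stop on an object; the grip force is fixed at half the most. Time passes only in rows, so rows that repeat a pose let the fingers close. It gives the time, the measured TCP pose, the force, the opening and the grip force at its end, in the units of the state.
- get_obs(): the state, without advancing time (a new reading comes with each control period).
- vision.capture(name): name is "scene" or "top"; returns a dict with "pixels" (400x640x3 uint8, red, green, blue), "vfov" (degrees; the focal length in pixels is half the picture's height over the tangent of half this angle, whatever the lens; pixels are square), "cx", "cy" (the principal point, pixels), "pose" (4x4, takes a point from camera to world coordinates). Camera axes: x right, y up, looking along -z (the intrinsics and any distortion apply to the point x, -y, -z); pixel columns grow to the right and rows downward; lengths in mm; the calibration is good to about 2 mm. A picture is of the moment at which its call begins. There is no depth.
- workorder.close_job(): hands the job in; it is judged then, once.
The state is a dict: "time": time; "joint_positions": joint angles; "dq": joint speeds; "tau": joint torques, N m; "tool_pos": TCP position; "tcp_rot": TCP orientation; "contact_force": force on the tool from outside, world axes, zero at the start; "moment": the same for the moment, N m; "grip_width": finger opening in mm; "finger_force": force on a finger pad.
Only numpy, scipy, OpenCV 4.12 (cv2) and the standard library are available. Lean on these libraries where they do the work, as an engineer would, in place of code of your own. Each camera call takes 0.05 s, during which the arm holds its last target. There are 200 camera calls.

## Working session

There is one attempt and no reset: what is moved stays moved. The work goes in short steps, Python scripts to look and compute and a shell command to move; the robot and the scene stay as the last step left them, time stands still between calls to the robot, and variables do not carry over. Pictures are saved under pics/ and viewed, at most 14 in all, crops included, and the job is handed in when it is done.

```bash
mkdir -p pics; ls
python3 - <<'E'
from plant import get_obs, vision
import cv2,json
o=get_obs();print({k:(v if not hasattr(v,'tolist') else v.tolist()) for k,v in o.items()})
for n in("scene","top"):
    c=vision.capture(n);cv2.imwrite(f"pics/{n}0.png",c["pixels"][:,:,::-1])
    print(n,{k:(v if k!='pose' else v) for k,v in c.items() if k!="pixels"})
E
```

```text
pics
{'time': 0.0, 'joint_positions': [1.0110067198822141, 0.342742543448268, 1.5250161867129113, -1.1579677408813256e-05, 1.2754052102298121, -0.14601328448038894], 'dq': [0.0014356454164525887, -0.0011472449836708006, 0.0009738998960593108, 0.0007124915249174596, 0.0001352666059340623, -0.0003087259222676143], 'tau': [0.0006955522621865384, -43.12418460845947, -24.421809911727905, 0.07200281135737896, 0.05587095161899924, -0.00012380251064314507], 'tool_pos': [210.85603319360243, 480.3485498914945, 226.03497167565627], 'tcp_rot': [-3.140036475787979, -0.0002176592875713368, 2.7278195415094375], 'contact_force': [-0.28791280583882156, 0.20953580958362866, -0.5189482167641868], 'moment': [-0.016165407935465576, 0.03834638180196934, -0.049060710222615114], 'finger_force': 0.0, 'grip_width': 91.89286866327532}
scene {'vfov': 49.68916258405504, 'cx': 320.12354205474037, 'cy': 204.36445145582329, 'pose': array([[ 5.16381185e-01, -7.30795348e-01,  4.46417553e-01,
         1.07726799e+03],
       [ 8.56285872e-01,  4.47434588e-01, -2.58024796e-01,
        -2.77169201e+02],
       [-1.11793334e-02,  5.15500193e-01,  8.56816534e-01,
         1.14576218e+03],
       [ 0.00000000e+00,  0.00000000e+00,  0.00000000e+00,
         1.00000000e+00]])}
top {'vfov': 49.80112204813787, 'cx': 318.55687619495274, 'cy': 196.7547683346478, 'pose': array([[ 1.06379744e-01,  9.68268681e-01, -2.26139584e-01,
         3.00718788e+02],
       [-9.94325366e-01,  1.03739697e-01, -2.35614600e-02,
         3.31019713e+01],
       [ 6.45828024e-04,  2.27362786e-01,  9.73809913e-01,
         1.07731476e+03],
       [ 0.00000000e+00,  0.00000000e+00,  0.00000000e+00,
         1.00000000e+00]])}
```

View pics/scene0.png

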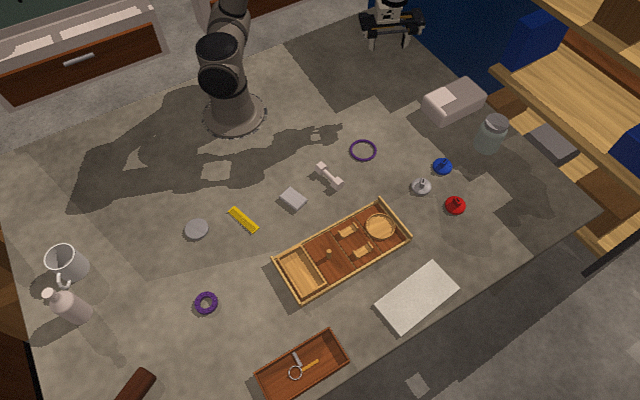

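View pics/top0.png

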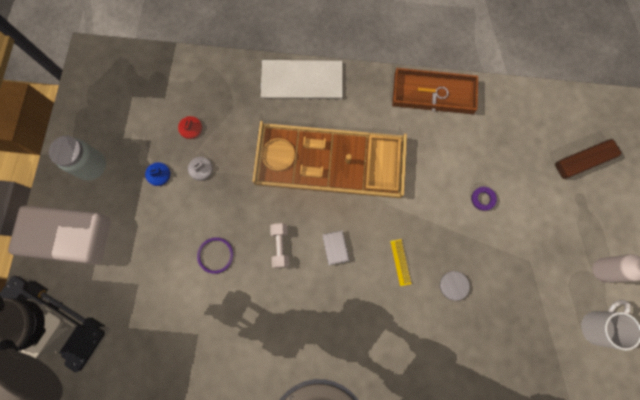

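Candidates (scene px / top px):
- **Ring:** nubby teether (206,302)/(484,198); thin jar ring (362,150)/(215,255), to be left.
- **Lid:** steel spouted lid (421,186)/(200,168); jar lid (196,229)/(455,286), blue (442,166) and red (455,205), all to be left.
- **Comb:** yellow (243,220)/(400,262); the yellow bit in the brown box is something else.
- **Rattle:** (329,175)/(281,246); the grey block (292,198) is not it.

Next I'll check the choice in close crops.

Run:
```python
import cv2
t=cv2.imread("pics/top0.png");s=cv2.imread("pics/scene0.png")
cv2.imwrite("pics/tc.png",cv2.resize(t[115:305,140:510],None,fx=2.16,fy=2.16,interpolation=cv2.INTER_CUBIC))
cv2.imwrite("pics/sc.png",cv2.resize(s[135:320,170:475],None,fx=2.6,fy=2.6,interpolation=cv2.INTER_CUBIC))
```

```text
(no output)
```

View pics/tc.png

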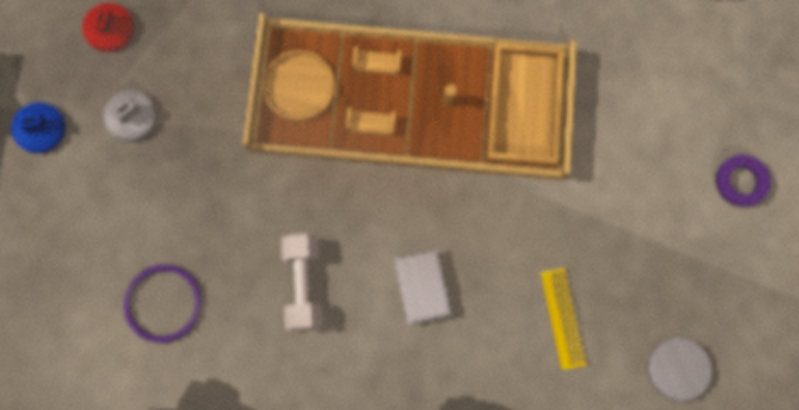

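View pics/sc.png

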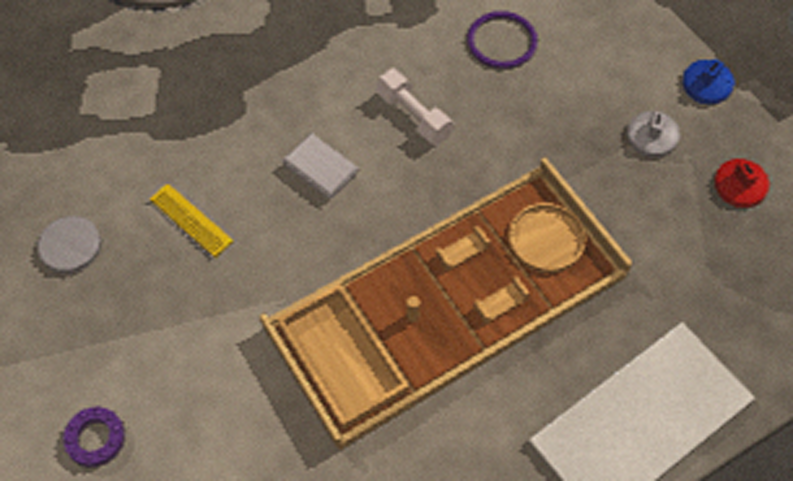

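The top crop confirms the choice. Nubby ring at crop (743,180), steel lid with spout at (130,113), rattle at (300,283), comb at (563,318). The caddy cells from left to right are dish, comb rest, peg and tray.

```bash
cat > vis.py <<'E'
import numpy as np, cv2
from scipy.optimize import least_squares
from scipy.spatial.transform import Rotation as Ro
from plant import get_obs, vision
def K(c): return 200/np.tan(np.radians(c["vfov"])/2)
def proj(c,P):
    P=np.atleast_2d(P); q=(P-c["pose"][:3,3])@c["pose"][:3,:3]; f=K(c)
    return np.c_[c["cx"]+f*q[:,0]/-q[:,2], c["cy"]-f*q[:,1]/-q[:,2]]
def ray(c,u):
    d=np.array([(u[0]-c["cx"])/K(c),-(u[1]-c["cy"])/K(c),-1]); return c["pose"][:3,:3]@d
def atz(c,u,z):
    d=ray(c,u);o=c["pose"][:3,3];return o+d*(z-o[2])/d[2]
def tri(a,u,b,v):
    da,db=ray(a,u),ray(b,v);oa,ob=a["pose"][:3,3],b["pose"][:3,3]
    s=np.linalg.lstsq(np.c_[da,-db],ob-oa,rcond=None)[0]
    p,q=oa+s[0]*da,ob+s[1]*db; return (p+q)/2,np.linalg.norm(p-q)
def hsv(c): return cv2.cvtColor(c["pixels"],cv2.COLOR_RGB2HSV)
def blob(c,lo,hi,near,r=30):
    m=cv2.inRange(hsv(c),np.array(lo),np.array(hi)); w=np.zeros_like(m); cv2.circle(w,tuple(int(i) for i in near),r,255,-1)
    ys,xs=np.nonzero(m&w); p=np.c_[xs,ys].astype(float); (cx,cy),(a,b),ang=cv2.minAreaRect(p.astype(np.float32))
    return p.mean(0),len(p),(cx,cy),(a,b),ang,p
E
python3 - <<'E'
from vis import *
np.set_printoptions(precision=1,suppress=True)
t=vision.capture("top");s=vision.capture("scene")
T=lambda x,y:(x/2.16+140-.27,y/2.16+115-.27); S=lambda x,y:(x/2.6+170-.3,y/2.6+135-.3)
for n,a,b in [("dish-near",(245,146),(546,160)),("dish-far",(261,14),(631,264)),("tray-near",(570,174),(264,318)),("tray-far",(575,41),(341,440)),("peg",(451,89),(413,301)),("dishrimC",(301,84),(546,237)),
 ("rattle",(300,283),(414,104)),("lid",(130,113),(654,133)),("spout",(131,108),(656,120)),("jarring",(164,303),(502,40)),("jarlid",(681,368),(69,244)),("blue",(39,126),(709,80))]:
    p,e=tri(t,T(*a),s,S(*b)); print(n,p,"gap %.1f"%e)
for n,lo,hi,a,b in [("teether",(120,70,30),(160,255,255),(484,198),(206,302)),("comb",(22,150,90),(35,255,255),(400,262),(243,220))]:
    A=blob(t,lo,hi,a);B=blob(s,lo,hi,b); p,e=tri(t,A[0],s,B[0]); print(n,A[:5],B[:5],p,e)
    if n=="comb":
        for c,X in((t,A),(s,B)):
            w=np.array([atz(c,q,5) for q in X[5]])[:,:2]; r=cv2.minAreaRect(w.astype(np.float32)); print(r, np.array(cv2.boxPoints(r)).ravel())
E
```

```text
dish-near [564.6 227.8  27.9] gap 3.0
dish-far [727.3 229.2  32.8] gap 0.6
tray-near [ 571.2 -150.    30.3] gap 5.1
tray-far [ 733.4 -145.9   34.1] gap 3.8
peg [649.3  -5.6  56.3] gap 0.8
dishrimC [647.5 171.6  24.7] gap 0.1
rattle [412.6 142.3  21.9] gap 1.2
lid [593.7 371.1  10.8] gap 1.7
spout [592.8 364.2  41. ] gap 4.0
jarring [375.4 297.2   3.3] gap 0.1
jarlid [ 364.9 -293.6   10.4] gap 0.5
blue [566.6 477.1  10.8] gap 0.0
teether (array([483.9, 198.1]), 336, (484.0, 198.0), (22.0, 24.0), 90.0) (array([205.4, 302.5]), 295, (205.0, 302.5), (21.0, 22.0), 90.0) [ 589.5 -359.7   10.6] 1.0851742797244093
comb (array([399.9, 262.3]), 524, (400.0124816894531, 262.16796875), (46.740787506103516, 11.435054779052734), 77.6192398071289) (array([243.3, 219.3]), 318, (243.20770263671875, 219.3384552001953), (33.91942596435547, 9.460286140441895), 40.81508255004883) [ 406.  -158.9    3.8] 0.5555599586075048
((406.7481994628906, -158.30380249023438), (113.2279052734375, 28.63846206665039), 16.049108505249023) [ 348.4 -160.2  356.3 -187.7  465.1 -156.4  457.2 -128.9]
((405.5286865234375, -159.65579223632812), (114.48014068603516, 29.182537078857422), 16.397661209106445) [ 346.5 -161.8  354.7 -189.8  464.6 -157.5  456.3 -129.5]
```

```bash
cat > go.py <<'E'
import sys
from vis import *
# usage: go.py x y z yaw  -> dp/rotation in current tool frame
x,y,z,yaw=map(float,sys.argv[1:5]); o=get_obs(); R=Ro.from_euler("xyz",o["tcp_rot"])
d=R.inv().apply(np.array([x,y,z])-o["tool_pos"])/1000
r=(R.inv()*Ro.from_euler("xyz",[np.pi,0,yaw])).as_rotvec()
print("dp",d.round(4),"rot",r.round(3),"n",np.linalg.norm(d)/.0625,abs(r).max()/.187)
E
python3 - <<'E'
from vis import *
np.set_printoptions(precision=1,suppress=True)
t=vision.capture("top");s=vision.capture("scene")
T=lambda x,y:(x/2.16+140-.27,y/2.16+115-.27); S=lambda x,y:(x/2.6+170-.3,y/2.6+135-.3)
for a,b in [((297,247),(433,123)),((299,317),(393,82))]: print("rattle end",tri(t,T(*a),s,S(*b)))
th=.017;x=np.array([np.cos(th),np.sin(th),0]);y=np.array([-np.sin(th),np.cos(th),0]);O=np.array([649.3,39.8,0])
def L(im,c,P,k=3.2,o=(0,0),col=(255,255,0)):
    q=(proj(c,P)-o+.5)*k; cv2.polylines(im,[q.astype(int).reshape(-1,1,2)],False,col,1)
def circ(C,r): a=np.linspace(0,2*np.pi,60); return C+np.c_[r*np.cos(a),r*np.sin(a),0*a]
outs=[]
for c,o,w,h in((t,(248,115),165,90),(s,(265,190),155,115)):
    im=cv2.resize(c["pixels"][o[1]:o[1]+h,o[0]:o[0]+w,::-1],None,fx=2.5,fy=2.5,interpolation=cv2.INTER_CUBIC)
    P=lambda u,v,z:O+u*x+v*y+np.array([0,0,z])
    for v in(-187,187): L(im,c,np.array([P(-82,v,36),P(82,v,36)]),2.5,o)
    for u in(-82,82): L(im,c,np.array([P(u,-187,18),P(u,187,18)]),2.5,o)
    L(im,c,circ(P(0,135,24),43),2.5,o); L(im,c,circ(P(0,-45,54),7),2.5,o)
    L(im,c,np.array([P(i*70,-135+j*40,32) for i,j in((-1,-1),(1,-1),(1,1),(-1,1),(-1,-1))]),2.5,o)
    for m in(-38,38): L(im,c,np.array([P(m+i*12,45+j*24,20) for i,j in((-1,-1),(1,-1),(1,1),(-1,1),(-1,-1))]),2.5,o,(0,255,0))
    outs.append(im)
lid=[]
for c,(u,v) in((t,(200,167)),(s,(421,186))):
    lid.append(cv2.resize(c["pixels"][v-18:v+18,u-18:u+18,::-1],(288,288),interpolation=cv2.INTER_CUBIC))
W=np.zeros((580,800,3),np.uint8)
W[:outs[0].shape[0],:outs[0].shape[1]]=outs[0]; W[:outs[1].shape[0],412:412+outs[1].shape[1]]=outs[1]
W[290:578,0:288]=lid[0];W[290:578,300:588]=lid[1]; cv2.imwrite("pics/ov.png",W)
E
```

```text
rattle end (array([451.5, 148. ,  26.5]), np.float64(6.399505896269286))
rattle end (array([373.8, 137.1,  26. ]), np.float64(3.375169344942222))
```

View pics/ov.png

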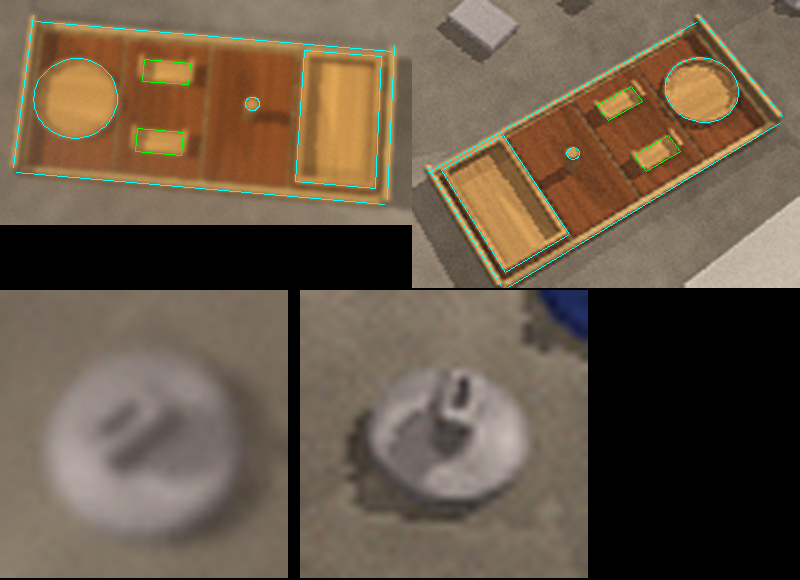

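The overlay fits the caddy in both views. The lid crops show the spout's slot in top at (100,430) to (135,405) and in scene at (457,402) to (466,378). Now the spout yaw and the rattle yaw.

```bash
python3 - <<'E'
from vis import *
np.set_printoptions(precision=2,suppress=True)
t=vision.capture("top");s=vision.capture("scene")
T=lambda x,y:(182+x/8-.5,149+(y-290)/8-.5); S=lambda x,y:(403+(x-300)/8-.5,168+(y-290)/8-.5)
print(tri(t,T(117,417),s,S(461,390)))
for c,a,b in((t,T(100,430),T(135,405)),(s,S(457,402),S(466,378))):
    p,q=atz(c,a,36),atz(c,b,36);d=q-p;print("spout",(p+q)/2,np.hypot(*d[:2]),np.degrees(np.arctan2(d[1],d[0])))
for c,n in((t,(281,246)),(s,(329,175))):
    r=blob(c,(0,0,150),(179,60,255),n,32); print(r[:5]);w=np.array([atz(c,q,26) for q in r[5]])[:,:2]
    R=cv2.minAreaRect(w.astype(np.float32));v=np.linalg.svd(w-w.mean(0))[2][0];print(R,w.mean(0),np.degrees(np.arctan2(v[1],v[0])))
E
python3 go.py 412 142 120 3.27
```

```text
(array([591.36, 371.99,  40.16]), np.float64(2.7080101445805433))
spout [592.96 374.51  36.  ] 13.366004802677859 -45.77069792455934
spout [589.43 373.12  36.  ] 12.178019834983253 125.50043760542826
(array([277.03, 245.06]), 435, (276.5966796875, 244.83700561523438), (44.09686279296875, 13.402502059936523), 86.98721313476562)
((414.81817626953125, 147.8604278564453), (107.96640014648438, 32.63840866088867), 10.437148094177246) [413.9  146.52] -170.29712527770096
(array([328.99, 172.5 ]), 156, (325.376220703125, 172.80300903320312), (36.28494644165039, 43.85829162597656), 45.97102355957031)
((396.86614990234375, 148.77658081054688), (126.54252624511719, 157.3186798095703), 19.26491928100586) [407.32 144.73] 7.315051927182064
dp [-0.3202 -0.2293  0.1067] rot [-0.    -0.    -0.542] n 6.527678725175015 2.899424843520932
```

```bash
python3 -m pendant '{"dp":[[-0.32,-0.23,0.1],[-0.32,-0.23,0.1],[-0.32,-0.23,0.1],[-0.32,-0.23,0.1],[-0.32,-0.23,0.1],[-0.32,-0.23,0.1],[-0.32,-0.23,0.1],[-0.32,-0.23,0.1]],"rotation":[[0,0,-0.562],[0,0,-0.562],[0,0,-0.562],[0,0,-0.562],[0,0,-0.562],[0,0,-0.562],[0,0,-0.562],[0,0,-0.562]]}' 0.06; python3 go.py 412.5 143.5 4 3.29
```

```text
time: 1.4
tool_pos: [412.7, 138.8, 126.0]
tcp_rot: [-3.141, -0.001, -2.999]
contact_force: [0.9, -0.0, 0.7]
grip_width: 60.1
finger_force: 0.0
dp [-0.0005  0.0047  0.122 ] rot [-0.    -0.001 -0.005] n 1.953864756989516 0.028643534968168117
```

```bash
python3 -m pendant '{"dp":[[0,0.0045,0.04],[0,0.0045,0.08],[0,0.0045,0.11],[0,0.0045,0.122],[0,0.0045,0.122]],"rotation":[[0,0,0],[0,0,0],[0,0,0],[0,0,0],[0,0,0]]}' 0.06 && python3 -m pendant '{"dp":[[0,0,0],[0,0,0],[0,0,0],[0,0,0],[0,0,0]],"rotation":[[0,0,0],[0,0,0],[0,0,0],[0,0,0],[0,0,0]]}' 0
```

```text
time: 2.02
tool_pos: [410.7, 146.4, 4.7]
tcp_rot: [3.141, -0.001, -2.993]
contact_force: [0.4, -0.0, 0.1]
grip_width: 60.0
finger_force: 0.0
time: 2.65
tool_pos: [411.0, 145.9, 4.8]
tcp_rot: [3.142, 0.0, -2.993]
contact_force: [0.2, -0.5, 2.1]
grip_width: 14.7
finger_force: 30.1
```

```bash
python3 -m pendant '{"dp":[[0,0,-0.05],[0,0,-0.1],[0,0,-0.1]],"rotation":[[0,0,0],[0,0,0],[0,0,0]]}' && python3 go.py 651.6 -95.2 105 3.159
```

```text
time: 3.02
tool_pos: [413.1, 146.3, 107.7]
tcp_rot: [3.141, 0.007, -2.993]
contact_force: [-0.5, 0.1, -1.0]
grip_width: 14.8
finger_force: 30.0
dp [-0.2001 -0.2741  0.0041] rot [0.001 0.007 0.131] n 5.430904167839258 0.699789049997789
```

```bash
python3 -m pendant '{"dp":[[-0.03,-0.041,0],[-0.07,-0.096,0],[-0.11,-0.151,0],[-0.15,-0.206,0],[-0.18,-0.247,0],[-0.195,-0.267,0],[-0.2,-0.274,0],[-0.2,-0.274,0]],"rotation":[[0,0,0.03],[0,0,0.06],[0,0,0.09],[0,0,0.131],[0,0,0.131],[0,0,0.131],[0,0,0.131],[0,0,0.131]]}'; python3 go.py 651.6 -95.2 21 3.159
python3 - <<'E'
from vis import *
t=vision.capture("top");s=vision.capture("scene")
a=t["pixels"][100:240,300:460,::-1];b=s["pixels"][190:330,240:400,::-1]
cv2.imwrite("pics/r1.png",np.hstack([cv2.resize(i,(400,350),interpolation=cv2.INTER_CUBIC) for i in (a,b)]))
E
```

```text
time: 4.03
tool_pos: [648.3, -95.0, 103.2]
tcp_rot: [3.141, -0.002, -3.125]
contact_force: [-0.3, 1.0, -0.9]
grip_width: 15.2
finger_force: 30.0
dp [-0.0035 -0.0003  0.0822] rot [ 0.001 -0.002 -0.   ] n 1.317047903381329 0.013356645688219138
```

View pics/r1.png

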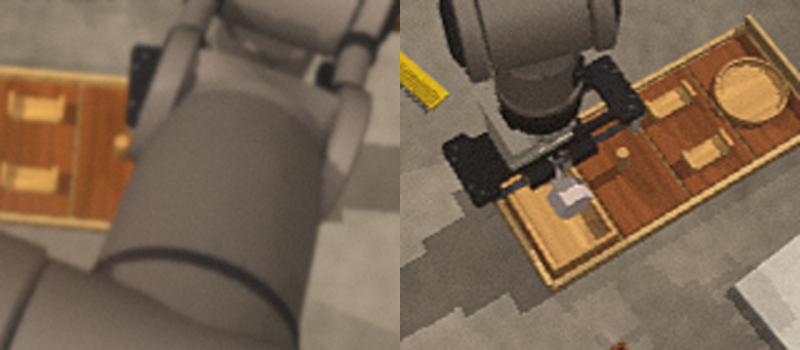

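The scene half shows the rattle held over the tray with its far end at (570,190). The arm hides it in the top view. Lowering now.

```bash
python3 -m pendant '{"dp":[[-0.003,0,0.03],[-0.003,0,0.055],[-0.003,0,0.07],[-0.003,0,0.078],[-0.003,0,0.082],[-0.003,0,0.082]],"rotation":[[0,0,0],[0,0,0],[0,0,0],[0,0,0],[0,0,0],[0,0,0]]}' && python3 -m pendant '{"dp":[[0,0,0],[0,0,0],[0,0,0]],"rotation":[[0,0,0],[0,0,0],[0,0,0]]}' 0.028 && python3 -m pendant '{"dp":[[0,0,-0.03],[0,0,-0.08],[0,0,-0.11],[0,0,-0.11]],"rotation":[[0,0,0],[0,0,0],[0,0,0],[0,0,0]]}'; python3 go.py 589.5 -359.7 120 1.57
```

```text
time: 4.88
tool_pos: [652.4, -95.5, 23.1]
tcp_rot: [-3.142, 0.001, -3.124]
contact_force: [-0.6, 0.2, -0.9]
grip_width: 15.0
finger_force: 30.0
time: 5.25
tool_pos: [652.4, -95.6, 23.1]
tcp_rot: [-3.142, 0.001, -3.124]
contact_force: [-0.5, -0.7, 0.1]
grip_width: 28.0
finger_force: 0.0
time: 5.75
tool_pos: [653.8, -95.9, 135.9]
tcp_rot: [-3.14, 0.006, -3.124]
contact_force: [-0.3, 0.1, -0.1]
grip_width: 27.7
finger_force: 0.0
dp [ 0.0689 -0.2626  0.0159] rot [0.003 0.006 1.589] n 4.352026759569047 8.496603730946372
```

```bash
python3 -m pendant '{"dp":[[0.01,-0.04,0],[0.025,-0.1,0],[0.042,-0.16,0],[0.055,-0.21,0],[0.065,-0.25,0],[0.069,-0.263,0],[0.069,-0.263,0],[0.069,-0.263,0]],"rotation":[[0,0,0.18],[0,0,0.36],[0,0,0.54],[0,0,0.72],[0,0,0.9],[0,0,1.08],[0,0,1.26],[0,0,1.44]]}' 0.0918; python3 go.py 589.5 -359.7 60 1.587;python3 - <<'E'
from vis import *
t=vision.capture("top");s=vision.capture("scene")
a=t["pixels"][110:220,360:520,::-1];b=s["pixels"][230:340,180:340,::-1]
cv2.imwrite("pics/r2.png",np.hstack([cv2.resize(i,(400,275),interpolation=cv2.INTER_CUBIC) for i in (a,b)]))
E
```

```text
time: 6.75
tool_pos: [586.8, -359.6, 130.5]
tcp_rot: [-3.14, -0.002, 1.712]
contact_force: [-0.2, -0.2, 0.3]
grip_width: 91.4
finger_force: 0.0
dp [-0.0006  0.0028  0.0705] rot [-0.002 -0.002  0.125] n 1.1293892850157052 0.6686777885742375
```

View pics/r2.png

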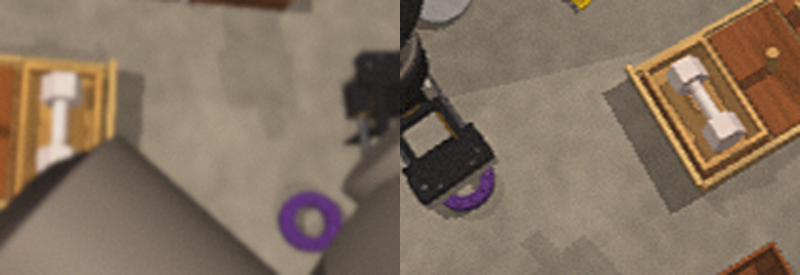

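The rattle lies lengthwise in the tray (left half (60,120), right half (705,105)). The teether is still at top (311,220) beside the gripper. Descending on it.

```bash
python3 -m pendant '{"dp":[[-0.0005,0.0028,0.02],[-0.0005,0.0028,0.06],[-0.0005,0.0028,0.1],[-0.0005,0.0028,0.12],[-0.0005,0.0028,0.127],[-0.0005,0.0028,0.127]],"rotation":[[0,0,0.125],[0,0,0.125],[0,0,0.125],[0,0,0.125],[0,0,0.125],[0,0,0.125]]}' && python3 -m pendant '{"dp":[[0,0,0],[0,0,0],[0,0,0],[0,0,0],[0,0,0]],"rotation":[[0,0,0],[0,0,0],[0,0,0],[0,0,0],[0,0,0]]}' 0.03 && python3 -m pendant '{"dp":[[0,0,-0.05],[0,0,-0.11],[0,0,-0.11],[0,0,-0.11]],"rotation":[[0,0,0],[0,0,0],[0,0,0],[0,0,0]]}';python3 go.py 650.1 -5.2 110 1.587
```

```text
time: 7.6
tool_pos: [591.0, -360.0, 6.3]
tcp_rot: [3.141, 0.001, 1.595]
contact_force: [0.3, -0.0, 0.6]
grip_width: 92.0
finger_force: 0.0
time: 8.22
tool_pos: [590.7, -359.8, 6.1]
tcp_rot: [3.141, 0.0, 1.594]
contact_force: [-1.6, 0.4, 2.4]
grip_width: 59.9
finger_force: 30.0
time: 8.72
tool_pos: [590.2, -359.4, 115.2]
tcp_rot: [-3.141, -0.001, 1.594]
contact_force: [-0.4, 0.2, -0.6]
grip_width: 59.8
finger_force: 30.0
dp [0.3528 0.068  0.0053] rot [-0.001 -0.001  0.007] n 5.748859826756386 0.036401691055838827
```

```bash
python3 -m pendant '{"dp":[[0.04,0.008,0],[0.1,0.019,0],[0.16,0.031,0],[0.22,0.043,0],[0.28,0.054,0],[0.33,0.064,0],[0.353,0.068,0],[0.353,0.068,0]],"rotation":[[0,0,0],[0,0,0],[0,0,0],[0,0,0],[0,0,0],[0,0,0],[0,0,0],[0,0,0]]}'; python3 -m pendant '{"dp":[[0,0,0],[0,0,0]],"rotation":[[0,0,0],[0,0,0]]}'; python3 go.py 650.1 -5.2 70 1.587
```

```text
time: 9.72
tool_pos: [649.8, -4.1, 114.2]
tcp_rot: [-3.139, -0.0, 1.596]
contact_force: [0.4, -0.0, -0.0]
grip_width: 59.8
finger_force: 30.0
time: 9.98
tool_pos: [650.3, -7.2, 115.5]
tcp_rot: [-3.141, 0.0, 1.592]
contact_force: [1.0, -0.2, -0.9]
grip_width: 60.1
finger_force: 30.0
dp [ 0.002  -0.0001  0.0455] rot [-0.     0.     0.005] n 0.7287050896495654 0.02412979379556289
```

```bash
python3 -m pendant '{"dp":[[0.002,0,0.03],[0.002,0,0.05],[0.002,0,0.065],[0.002,0,0.075],[0.002,0,0.085],[0.002,0,0.092],[0.002,0,0.094],[0.002,0,0.094]],"rotation":[[0,0,0],[0,0,0],[0,0,0],[0,0,0],[0,0,0],[0,0,0],[0,0,0],[0,0,0]]}'
```

```text
time: 10.98
tool_pos: [650.6, -3.2, 21.9]
tcp_rot: [3.141, -0.0, 1.594]
contact_force: [0.3, -0.2, -0.3]
grip_width: 60.1
finger_force: 30.0
```

```bash
python3 -m pendant '{"dp":[[0,0,0],[0,0,0],[0,0,0]],"rotation":[[0,0,0],[0,0,0],[0,0,0]]}' 0.085 && python3 -m pendant '{"dp":[[0,0,-0.02],[0,0,-0.07],[0,0,-0.11],[0,0,-0.11]],"rotation":[[0,0,0],[0,0,0],[0,0,0],[0,0,0]]}'; python3 go.py 406 -159 120 -2.856
```

```text
time: 11.35
tool_pos: [650.5, -3.3, 22.0]
tcp_rot: [3.141, -0.0, 1.594]
contact_force: [-0.2, -0.1, -0.2]
grip_width: 83.0
finger_force: 0.0
time: 11.85
tool_pos: [652.5, -3.5, 136.0]
tcp_rot: [3.134, 0.001, 1.594]
contact_force: [0.7, -0.5, 1.0]
grip_width: 85.1
finger_force: 0.0
dp [-0.1498 -0.2502  0.0142] rot [ 0.005  0.008 -1.833] n 4.671216401976109 9.803846969237176
```

```bash
python3 -m pendant '{"dp":[[-0.02,-0.033,0],[-0.05,-0.083,0],[-0.08,-0.133,0],[-0.11,-0.183,0],[-0.135,-0.225,0],[-0.15,-0.25,0],[-0.15,-0.25,0],[-0.15,-0.25,0]],"rotation":[[0,0,0.17],[0,0,0.34],[0,0,0.51],[0,0,0.68],[0,0,0.85],[0,0,1.02],[0,0,1.19],[0,0,1.309]]}' 0.055; python3 go.py 406 -159 2 0.285
python3 - <<'E'
from vis import *
t=vision.capture("top");s=vision.capture("scene")
a=t["pixels"][110:220,260:420,::-1];b=s["pixels"][200:310,260:420,::-1]
cv2.imwrite("pics/r3.png",np.hstack([cv2.resize(i,(400,275),interpolation=cv2.INTER_CUBIC) for i in (a,b)]))
E
```

```text
time: 12.85
tool_pos: [403.1, -159.1, 131.1]
tcp_rot: [-3.141, 0.001, 0.279]
contact_force: [-0.2, -0.5, 0.7]
grip_width: 55.1
finger_force: 0.0
dp [0.0029 0.0009 0.1291] rot [-0.001  0.001 -0.006] n 2.0664546107813093 0.031825884952040896
```

View pics/r3.png

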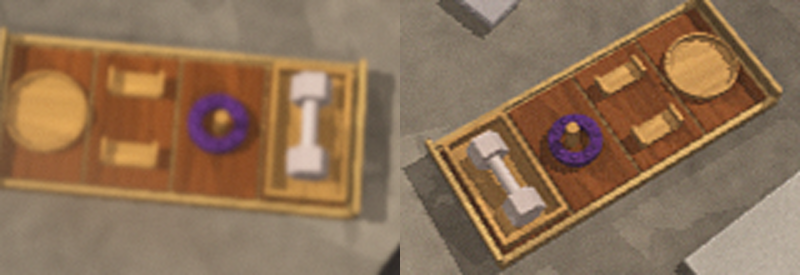

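The ring lies flat round the peg at (219,123) in the left half. The rattle is well in its tray. Next the comb.

```bash
python3 -m pendant '{"dp":[[0.003,0.001,0.05],[0.003,0.001,0.1],[0.003,0.001,0.12],[0.003,0.001,0.13],[0.003,0.001,0.13]],"rotation":[[0,0,0],[0,0,0],[0,0,0],[0,0,0],[0,0,0]]}' && python3 -m pendant '{"dp":[[0,0,0],[0,0,0],[0,0,0],[0,0,0]],"rotation":[[0,0,0],[0,0,0],[0,0,0],[0,0,0]]}' 0.01 && python3 -m pendant '{"dp":[[0,0,-0.05],[0,0,-0.11],[0,0,-0.11],[0,0,-0.11]],"rotation":[[0,0,0],[0,0,0],[0,0,0],[0,0,0]]}';python3 go.py 648.5 84.8 110 0.017
```

```text
time: 13.58
tool_pos: [407.0, -158.9, 1.5]
tcp_rot: [-3.141, 0.0, 0.286]
contact_force: [0.8, 0.8, 0.6]
grip_width: 55.3
finger_force: 0.0
time: 14.08
tool_pos: [407.3, -159.2, 2.0]
tcp_rot: [3.141, -0.001, 0.285]
contact_force: [-0.0, -0.7, 2.8]
grip_width: 27.3
finger_force: 30.0
time: 14.58
tool_pos: [406.6, -158.8, 111.4]
tcp_rot: [-3.141, 0.0, 0.285]
contact_force: [0.1, 0.8, -0.7]
grip_width: 27.7
finger_force: 30.0
dp [ 0.3006 -0.1659  0.0014] rot [-0.     0.     0.268] n 5.4927469406393845 1.4321191518807168
```

```bash
python3 -m pendant '{"dp":[[0.04,-0.022,0],[0.09,-0.05,0],[0.14,-0.077,0],[0.19,-0.105,0],[0.24,-0.132,0],[0.285,-0.157,0],[0.3,-0.166,0],[0.3,-0.166,0]],"rotation":[[0,0,0.05],[0,0,0.1],[0,0,0.15],[0,0,0.2],[0,0,0.268],[0,0,0.268],[0,0,0.268],[0,0,0.268]]}'; python3 go.py 648.5 84.8 24 0.017
python3 - <<'E'
from vis import *
s=vision.capture("scene");cv2.imwrite("pics/r4.png",cv2.resize(s["pixels"][170:310,240:430,::-1],None,fx=3,fy=3,interpolation=cv2.INTER_CUBIC))
E
```

```text
time: 15.58
tool_pos: [647.5, 85.5, 108.6]
tcp_rot: [-3.142, 0.004, 0.019]
contact_force: [0.7, -0.2, -0.7]
grip_width: 27.4
finger_force: 30.0
dp [0.0014 0.0008 0.0846] rot [-0.     0.004  0.002] n 1.3541870129144558 0.023728070858384225
```

View pics/r4.png

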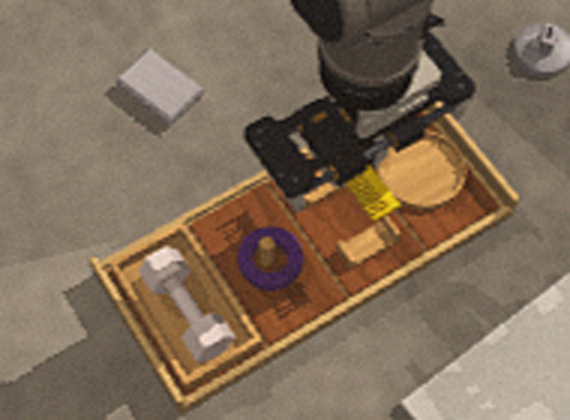

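The comb is held level over its blocks, at (375,195). Lowering and releasing.

```bash
python3 -m pendant '{"dp":[[0.001,0.001,0.03],[0.001,0.001,0.055],[0.001,0.001,0.07],[0.001,0.001,0.08],[0.001,0.001,0.085],[0.001,0.001,0.086],[0.001,0.001,0.086]],"rotation":[[0,0,0],[0,0,0],[0,0,0],[0,0,0],[0,0,0],[0,0,0],[0,0,0]]}' && python3 -m pendant '{"dp":[[0,0,0],[0,0,0],[0,0,0]],"rotation":[[0,0,0],[0,0,0],[0,0,0]]}' 0.04 && python3 -m pendant '{"dp":[[0,0,-0.03],[0,0,-0.08],[0,0,-0.12],[0,0,-0.12]],"rotation":[[0,0,0],[0,0,0],[0,0,0],[0,0,0]]}'; python3 go.py 592 372.3 130 0.698
```

```text
time: 16.5
tool_pos: [649.8, 83.6, 26.4]
tcp_rot: [-3.142, -0.001, 0.017]
contact_force: [-0.4, 0.7, -0.4]
grip_width: 27.1
finger_force: 30.0
time: 16.88
tool_pos: [649.5, 83.6, 26.0]
tcp_rot: [-3.141, -0.0, 0.017]
contact_force: [-0.5, 0.2, 0.2]
grip_width: 40.0
finger_force: 0.0
time: 17.38
tool_pos: [651.5, 83.6, 150.1]
tcp_rot: [-3.142, -0.008, 0.017]
contact_force: [-0.2, 0.1, 0.4]
grip_width: 39.6
finger_force: 0.0
dp [-0.0548 -0.2897  0.0196] rot [ 0.003 -0.008 -0.681] n 4.726963055601964 3.6423328672137103
```

```bash
python3 -m pendant '{"dp":[[-0.01,-0.05,0.02],[-0.02,-0.11,0.02],[-0.03,-0.17,0.02],[-0.042,-0.22,0.02],[-0.05,-0.265,0.02],[-0.055,-0.29,0.02],[-0.055,-0.29,0.02],[-0.055,-0.29,0.02]],"rotation":[[0,0,-0.18],[0,0,-0.36],[0,0,-0.54],[0,0,-0.72],[0,0,-0.9],[0,0,-1.08],[0,0,-1.26],[0,0,-1.44]]}' 0.045; python3 go.py 592 372.3 60 2.27
```

```text
time: 18.38
tool_pos: [588.6, 373.0, 124.1]
tcp_rot: [-3.14, 0.001, 1.464]
contact_force: [0.9, -0.5, -0.7]
grip_width: 44.8
finger_force: 0.0
dp [-0.0002  0.0036  0.0641] rot [-0.002  0.    -0.806] n 1.0268405395663565 4.310771869032845
```

Run:
```python
from vis import *
t=vision.capture("top");s=vision.capture("scene")
a=t["pixels"][110:220,260:420,::-1];b=s["pixels"][180:290,280:440,::-1]
cv2.imwrite("pics/r5.png",np.hstack([cv2.resize(i,(400,275),interpolation=cv2.INTER_CUBIC) for i in (a,b)]))
```

```text
(no output)
```

View pics/r5.png

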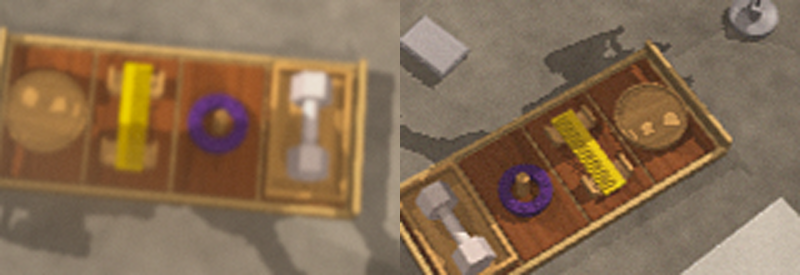

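The comb lies centred across its two blocks, at (135,117) in the left half. Now the lid.

```bash
python3 -m pendant '{"dp":[[0,0.003,0.03],[0,0.003,0.055],[0,0.003,0.055],[0,0.003,0.055],[0,0.003,0.055],[0,0.003,0.055]],"rotation":[[0,0,-0.18],[0,0,-0.36],[0,0,-0.54],[0,0,-0.72],[0,0,-0.806],[0,0,-0.806]]}'; python3 go.py 592 372.3 18 2.27
python3 - <<'E'
from vis import *
c=vision.capture("scene");t=vision.capture("top")
cv2.imwrite("pics/r6.png",np.hstack([cv2.resize(c["pixels"][150:220,380:460,::-1],(400,350),interpolation=cv2.INTER_CUBIC),cv2.resize(t["pixels"][130:200,160:240,::-1],(400,350),interpolation=cv2.INTER_CUBIC)]))
E
```

```text
time: 19.23
tool_pos: [592.2, 371.9, 70.0]
tcp_rot: [-3.141, -0.0, 2.258]
contact_force: [-0.0, 0.4, -0.5]
grip_width: 45.1
finger_force: 0.0
dp [0.0004 0.0001 0.052 ] rot [-0.001 -0.    -0.012] n 0.8323421614181903 0.061667735886511414
```

View pics/r6.png

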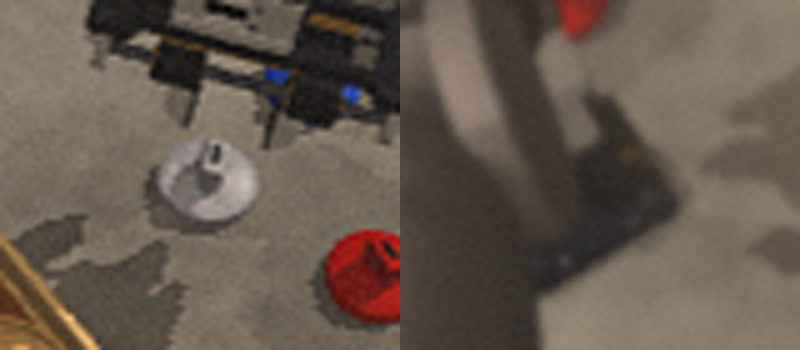

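The open fingers at (188,110) and (268,135) straddle the spout at (215,155), with the closing line across its flats. Descending.

```bash
python3 -m pendant '{"dp":[[0,0,0.02],[0,0,0.035],[0,0,0.045],[0,0,0.051],[0,0,0.051]],"rotation":[[0,0,0],[0,0,0],[0,0,0],[0,0,0],[0,0,0]]}' && python3 -m pendant '{"dp":[[0,0,0],[0,0,0],[0,0,0],[0,0,0],[0,0,0]],"rotation":[[0,0,0],[0,0,0],[0,0,0],[0,0,0],[0,0,0]]}' 0 && python3 -m pendant '{"dp":[[0,0,-0.05],[0,0,-0.1],[0,0,-0.1],[0,0,-0.1]],"rotation":[[0,0,0],[0,0,0],[0,0,0],[0,0,0]]}';python3 go.py 647 174.5 110 2.258
```

```text
time: 19.95
tool_pos: [592.4, 372.2, 19.4]
tcp_rot: [-3.141, -0.0, 2.262]
contact_force: [0.9, -0.6, 0.2]
grip_width: 45.1
finger_force: 0.0
time: 20.58
tool_pos: [592.6, 372.3, 20.0]
tcp_rot: [3.141, 0.0, 2.263]
contact_force: [-0.4, -0.1, 1.8]
grip_width: 13.8
finger_force: 30.0
time: 21.08
tool_pos: [592.0, 372.0, 119.1]
tcp_rot: [-3.141, -0.0, 2.263]
contact_force: [-0.2, -0.1, -0.7]
grip_width: 13.4
finger_force: 30.0
dp [-0.1871 -0.0837  0.0091] rot [-0.001 -0.     0.005] n 3.28342522840124 0.025789049569612237
```

```bash
python3 -m pendant '{"dp":[[-0.035,-0.016,0],[-0.08,-0.036,0],[-0.12,-0.054,0],[-0.155,-0.07,0],[-0.18,-0.081,0],[-0.187,-0.084,0],[-0.187,-0.084,0],[-0.187,-0.084,0]],"rotation":[[0,0,0],[0,0,0],[0,0,0],[0,0,0],[0,0,0],[0,0,0],[0,0,0],[0,0,0]]}'; python3 go.py 647 174.5 37 2.263
python3 - <<'E'
from vis import *
s=vision.capture("scene");cv2.imwrite("pics/r7.png",cv2.resize(s["pixels"][170:290,310:460,::-1],None,fx=3.5,fy=3.5,interpolation=cv2.INTER_CUBIC))
E
```

```text
time: 22.08
tool_pos: [646.5, 175.9, 119.2]
tcp_rot: [-3.141, -0.001, 2.264]
contact_force: [0.4, 0.6, 0.2]
grip_width: 13.7
finger_force: 30.0
dp [-0.0015 -0.0005  0.0822] rot [-0.001 -0.001  0.001] n 1.3159851673120955 0.0059609233500086045
```

View pics/r7.png

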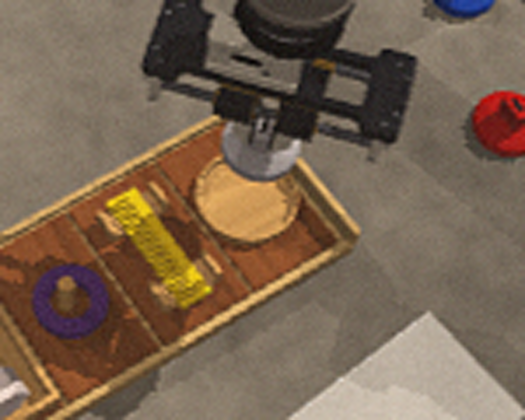

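The lid is held level at (262,150) over the dish, and the comb sits in its notches. Lowering.

```bash
python3 -m pendant '{"dp":[[-0.001,0,0.03],[-0.001,0,0.055],[-0.001,0,0.068],[-0.001,0,0.076],[-0.001,0,0.081],[-0.001,0,0.082],[-0.001,0,0.082]],"rotation":[[0,0,0],[0,0,0],[0,0,0],[0,0,0],[0,0,0],[0,0,0],[0,0,0]]}' && python3 -m pendant '{"dp":[[0,0,0],[0,0,0],[0,0,0]],"rotation":[[0,0,0],[0,0,0],[0,0,0]]}' 0.035 && python3 -m pendant '{"dp":[[0,0,-0.03],[0,0,-0.08],[0,0,-0.12],[0,0,-0.12]],"rotation":[[0,0,0],[0,0,0],[0,0,0],[0,0,0]]}'; python3 go.py 420 330 200 2.263
```

```text
time: 23.0
tool_pos: [648.1, 173.9, 38.3]
tcp_rot: [3.141, 0.0, 2.263]
contact_force: [0.1, -0.3, -0.2]
grip_width: 14.1
finger_force: 30.0
time: 23.38
tool_pos: [647.9, 173.9, 37.9]
tcp_rot: [3.141, 0.0, 2.263]
contact_force: [0.3, 0.1, -0.3]
grip_width: 34.4
finger_force: 0.0
time: 23.88
tool_pos: [649.8, 174.2, 162.2]
tcp_rot: [3.135, 0.004, 2.263]
contact_force: [0.1, 0.5, -1.2]
grip_width: 35.2
finger_force: 0.0
dp [ 0.2664 -0.0772 -0.0394] rot [ 0.007  0.004 -0.   ] n 4.482906666121462 0.037759687803688664
```

```bash
python3 -m pendant '{"dp":[[0.05,-0.015,-0.04],[0.11,-0.032,-0.04],[0.17,-0.05,-0.04],[0.22,-0.065,-0.04],[0.26,-0.077,-0.04],[0.26,-0.077,-0.04],[0.26,-0.077,-0.04]],"rotation":[[0,0,0],[0,0,0],[0,0,0],[0,0,0],[0,0,0],[0,0,0],[0,0,0]]}'
python3 - <<'E'
from vis import *
np.set_printoptions(precision=1,suppress=True)
t=vision.capture("top");s=vision.capture("scene")
th=.017;x=np.array([np.cos(th),np.sin(th),0]);y=np.array([-np.sin(th),np.cos(th),0]);O=np.array([649.3,39.8,0])
def near(c,v,z): return proj(c,O+v*y+[0,0,z])[0]
for n,lo,hi,v,z in [("comb",(22,150,90),(35,255,255),45,24),("teether",(120,70,30),(160,255,255),-45,22)]:
    A=blob(t,lo,hi,near(t,v,z));B=blob(s,lo,hi,near(s,v,z));p,e=tri(t,A[0],s,B[0]);d=p-O-v*y;print(n,d@x,d@y,p[2],e)
    if n=="comb":
        w=np.array([atz(s,q,25) for q in B[5]])[:,:2];print(cv2.minAreaRect(w.astype(np.float32)))
ims=[]
for c,o,w,h in((t,(248,115),165,90),(s,(265,190),155,115)):
    im=cv2.resize(c["pixels"][o[1]:o[1]+h,o[0]:o[0]+w,::-1],None,fx=2.5,fy=2.5,interpolation=cv2.INTER_CUBIC)
    a=np.linspace(0,2*np.pi,60)
    for r,z in((31,30),(43,24)): cv2.polylines(im,[((proj(c,O+135*y+np.c_[r*np.cos(a),r*np.sin(a),0*a+z])-o+.5)*2.5).astype(int).reshape(-1,1,2)],True,(255,255,0),1)
    ims.append(im)
W=np.zeros((290,800,3),np.uint8)
for im,k in zip(ims,(0,412)): W[:im.shape[0],k:k+im.shape[1]]=im[:, :800-k]
cv2.imwrite("pics/fin.png",W)
E
```

```text
time: 24.75
tool_pos: [422.8, 324.7, 197.2]
tcp_rot: [-3.141, 0.0, 2.263]
contact_force: [0.4, -0.8, -0.3]
grip_width: 35.0
finger_force: 0.0
comb 0.8959793753899453 -0.7649872090337526 25.72889373295186 1.4899545511753247
((648.0856323242188, 83.30058288574219), (112.98384094238281, 29.114219665527344), 0.4842563569545746)
teether 2.0744549957476806 2.5261391909356337 22.098582087637737 0.8045200703067802
```

View pics/fin.png

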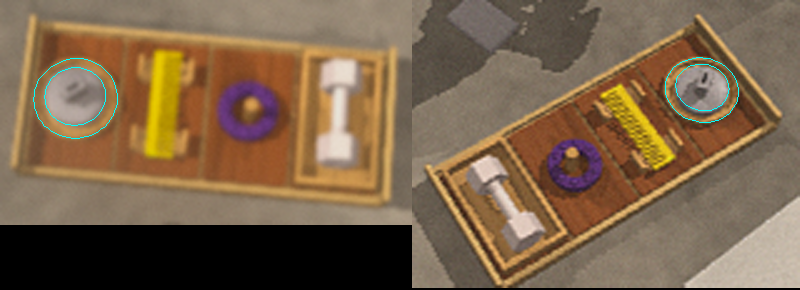

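All four are in place. The lid matches its predicted outline in the dish in both views, the comb is within 1 mm of centre, and the ring is within 4 mm. Handing in.

```bash
python3 -c "
from plant import workorder
print(workorder.close_job())"
```

```text
the job is handed in; nothing more can be done
None
```

The job is handed in at about 25 s: teether, rattle, sippy lid and comb are all in their places by the final pictures, and the arm never went to the jar ring or jar lid; no verdict was returned.

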